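# Line up the tins against the pastry guide

### The arm

A 6-joint arm with a two-finger parallel gripper is mounted at the origin on the work surface. World frame = base frame: x ahead of the robot, y to its left, z up, the work surface at z = 0. Lengths are in m, angles in degrees, forces in N, time in s.
With the tool pointing down it reaches from about 0.35 to 0.875 m from the base axis. Payload 4.2 kg.
Tool frame: the origin (TCP) lies on the centre line of the jaws, within the pads' length; the fingertips stand 25 mm ahead of it and the grasp point (between the pads) lies 6 mm ahead of it; z points along the fingers, y is the line along which they close (so a half turn about z gives the same grasp; the last joint's range is limited). The gripper opens to 87 mm and grips with 3 to 60 N. Pads are 19 mm wide; open, the fingers measure 117 mm over their backs; the gripper's body (75 mm by 190 mm) begins 51 mm behind the grasp point.
Start: joints at [78.816, 22.042, 0.453, 0, -68.411, -14.817], TCP at [0.274, 0.562, 0.248] pointing down, gripper open.
Joint ranges: [-179.83, 179.83], [-69.29, 118.12], [-61.27, 80.66], [-181.25, 117.63], [-171.15, -9.14], [-177.46, 177.46]. Speed limits (degrees/s): [159.86, 159.86, 180, 180, 180, 180].

### API

Orientations are given as a 3x3 rotation matrix whose columns are the frame's x, y, z axes.
In Python, from station import r gives the robot as it stands.
- The arm moves only by the tool move_arm, never from a script. Its argument "series" is a list of rows, each an object with "grip": the opening, from 0 (shut) to 1 (fully open); "xyz": the shift along the tool's x, y, z in mm, a list of three; "angular": the turn, a rotation vector about the tool's x, y, z in rad, a list of three. A call has 1 to 10 rows; each row is the pose to reach, as a shift and turn from the pose commanded when the call began, along the tool's axes at that moment; what a row does not reach only later rows make up. A row lasts 1/10 s, in which the tool goes at most 50 mm and 8.59 degrees, less where a joint would pass 70% of its speed; a pose out of reach is approached as far as the arm can. A call with a gripper value outside its range is refused whole. The fingers move at their own pace and stop on an object; the grip force is fixed at half the most. Time passes only in rows, so rows that repeat a pose let the fingers close. It gives the time, the measured TCP pose, the force, the opening and the grip force at its end, in the units of the state.
- r.sense(): the state, without advancing time (a new reading comes with each control period).
- r.capture(name): name is "scene" or "top" or "wrist"; returns a dict with "img" (400x640x3 uint8, red, green, blue), "camera_matrix" (3x3 intrinsics, pixels), "rvec" (rotation vector, rad) and "tvec" (3), from world to camera coordinates, as OpenCV has them; the wrist camera has in their place "hand_eye" (4x4, takes a point from camera to tool coordinates, whose origin is the TCP and whose axes are the flange's). Camera axes: x right, y down, z forward; pixel columns grow to the right and rows downward; lengths in m; the calibration is good to about 2 mm. A picture is of the moment at which its call begins: read the wrist's pose just before it. There is no depth.
- r.finish_job(): hands the job in; it is judged then, once.
The state is a dict: "time_s": time; "joints": joint angles; "joint_velocities": joint speeds; "effort": joint torques, N m; "tcp_pos": TCP position; "ee_rot": TCP orientation; "wrist_force": force on the tool from outside, world axes, zero at the start; "moment": the same for the moment, N m; "gripper_width": opening from 0.0 (shut) to 1.0 (fully open); "gripper_force": force on a finger pad.
Only numpy, scipy, OpenCV 4.12 (cv2) and the standard library are available. Lean on these libraries where they do the work, as an engineer would, in place of code of your own. Each camera call takes 0.05 s, during which the arm holds its last target. There are 200 camera calls.

### The job

Push the two tins along the marble into line for filling: the loaf tin snugly into the corner of the wooden L-shaped guide, its long side flush against the long rail and its end against the short leg, and the round tin up against the same long rail next to the loaf tin or anywhere farther along. Only push them, never lift or tip them, and leave the cutter, the brush and the jar where they are.

Things in the scene. Friction and masses are not known exactly. Their poses are not given: they have to be found in the camera images.
- guide: Fixed L-shaped plain wood guide, 24 mm high, bars 25 mm wide. Origin: inner corner of the L at surface level. x axis: away from the robot, into the long rail (working face x=0, bar to x=+25 mm). y axis: left along the rail, which runs from y=-600 to +25 mm. Short leg at its left end: working face y=0 (bar to y=+25), sticking out towards the robot to x=-70 mm. Yaw within 0.1 rad.
- loaf_tin: Loose rectangular loaf tin, dark steel, open at the top, 80 mm (its x) by 160 mm (its y) outside, 50 mm high, walls upright, 4 mm thick, about 0.35 kg (varies 0.7 to 1.4 times). Slides on the marble. Origin: centre of its underside. In the corner its centre is 40 mm from the rail face and 80 mm from the leg face.
- cake_tin: Loose round cake tin of dark steel, open at the top, 110 mm outside diameter, 40 mm high, wall upright and 4 mm thick, about 0.25 kg (hidden, varies 0.7 to 1.4 times). Origin: centre of its underside. Against the rail its centre is 55 mm from the rail face. It and the loaf tin may start in either of the two places.
- cutter: Bystander: loose steel ring pastry cutter, 60 mm diameter, 35 mm high, at the left of the work. Origin: centre of its underside.
- brush: Bystander: loose pastry brush with a wooden handle, 200 mm long, lying roughly along x at the right of the work. Origin: under its middle.
- spice_jar: Bystander: loose lidded jar, 50 mm diameter, 80 mm high, beyond the cutter at the left, outside the guide. Origin: centre of its underside.
Not all that is in view belongs to the job. What is shaped like the loaf_tin but red is not meant.

How it is judged (in metres and radians):
At the end, for the whole second after the job is handed in: Loaf tin flat in the inner corner: side within 6 mm of the rail, end within 6 mm of the short leg, square within 0.07 rad. Round tin flat, within 6 mm of the rail, its centre within the rail's length, right of the loaf tin. Both at rest (x of loaf_tin in the frame of guide between -0.046 and -0.036 m and y of loaf_tin in the frame of guide between -0.086 and -0.076 m and angle between the x axis of loaf_tin and the x axis of guide, either way round below 0.07 rad and x of cake_tin in the frame of guide between -0.061 and -0.05 m and y of cake_tin in the frame of guide between -0.6 and -0.205 m and height (world z) of each of loaf_tin, cake_tin below 0.005 m and angle between each of loaf_tin, cake_tin's own z axis and vertical below 0.06 rad and linear speed of each of loaf_tin, cake_tin below 0.01 m/s); the robot touches nothing.
It fails at once if a tin was lifted off the marble (over 12 mm) (height (world z) of any of loaf_tin, cake_tin above 0.012 m).
It fails at once if a tin was tipped (over 0.25 rad) (angle between any of loaf_tin, cake_tin's own z axis and vertical above 0.25 rad).
It fails at once if the pastry cutter was disturbed (moved over 20 mm) (distance of cutter from where it was at the start of the episode above 0.02 m).
It fails at once if the pastry brush was disturbed (moved over 20 mm) (distance of brush from where it was at the start of the episode above 0.02 m).
It fails at once if the spice jar was disturbed (moved over 20 mm) (distance of spice_jar from where it was at the start of the episode above 0.02 m).
It also fails if it takes over 72 s, if anything falls off the work surface, if the arm or the gripper's body presses on something with over 40 N, if the wrist force passes 120 N, or if a joint passes its speed limit or range.

## Working session

There is one attempt and no reset: what is moved stays moved. The work goes in short steps, Python scripts to look and compute and a tool call to move; the robot and the scene stay as the last step left them, time stands still between calls to the robot, and variables do not carry over. Pictures are saved under pics/ and viewed, at most 10 in all, crops included, and the job is handed in when it is done.

Besides the shell and the picture viewer there is one more tool, called after "Call:" by a JSON object that holds its "name" and its "arguments". move_arm: Moves the arm, as the interface text tells. Its arguments: {"type":"object","properties":{"series":{"type":"array"}},"required":["series"]}

```bash
mkdir -p pics; cat > h.py <<'E'
import numpy as np, cv2
from station import r
def w2p(c,P):
    return cv2.projectPoints(np.float64(P).reshape(-1,3),np.float64(c["rvec"]),np.float64(c["tvec"]),np.float64(c["camera_matrix"]),None)[0][:,0]
def p2w(c,uv,z):
    R=cv2.Rodrigues(np.float64(c["rvec"]))[0];t=np.float64(c["tvec"]).ravel();K=np.float64(c["camera_matrix"])
    uv=np.float64(uv).reshape(-1,2);d=(R.T@np.linalg.inv(K)@np.c_[uv,np.ones(len(uv))].T).T;o=-R.T@t
    return o+d*((z-o[2])/d[:,2])[:,None]
E
python3 - <<'E'
from h import *
import pickle
for n in("top","scene"):
    c=r.capture(n);pickle.dump(c,open(n+".pkl","wb"));cv2.imwrite(f"pics/{n}0.png",c["img"][:,:,::-1])
    print(n,p2w(c,[[0,0],[639,0],[0,399],[639,399]],0).round(2).tolist())
s=r.sense();print(s["tcp_pos"],s["ee_rot"],s["time_s"],s["wrist_force"])
E
```

```text
top [[1.1, 0.96, 0.0], [1.09, -0.94, 0.0], [-0.01, 0.82, 0.0], [-0.02, -0.79, 0.0]]
scene [[-2.45, -0.98, 0.0], [-0.91, 3.1, 0.0], [0.76, -0.65, 0.0], [1.15, 0.26, 0.0]]
[0.27373352 0.56133607 0.24657261] [[ 8.98736539e-01 -4.38488361e-01 -7.68031101e-04]
 [-4.38489024e-01 -8.98734773e-01 -1.78401279e-03]
 [ 9.20125867e-05  1.94013069e-03 -9.99998114e-01]] 0.1 [-0.91342807  0.24275374  0.52052225]
```

View pics/top0.png

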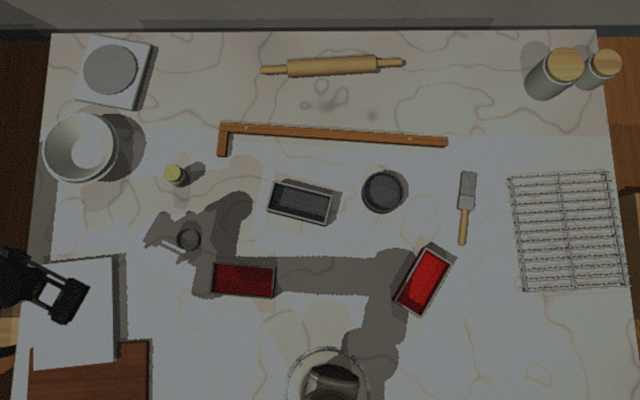

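View pics/scene0.png

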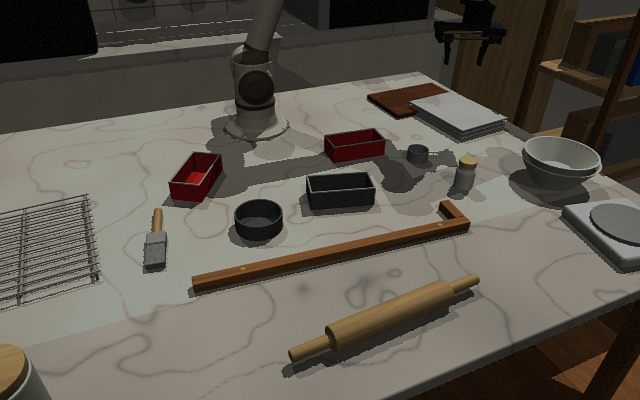

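The top view shows the dark loaf tin near (300,202), the cake tin near (382,191), the guide's inner corner near (228,135), the brush near (466,208), the cutter near (188,238) and two red decoy tins below. I'll enlarge the work area to measure it.

```bash
python3 - <<'E'
import cv2
i=cv2.imread("pics/top0.png")[110:260,205:405]
i=cv2.convertScaleAbs(i,alpha=1.6,beta=20)
cv2.imwrite("pics/crop0.png",cv2.resize(i,None,fx=4,fy=4,interpolation=cv2.INTER_CUBIC))
E
```

```text
(no output)
```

View pics/crop0.png

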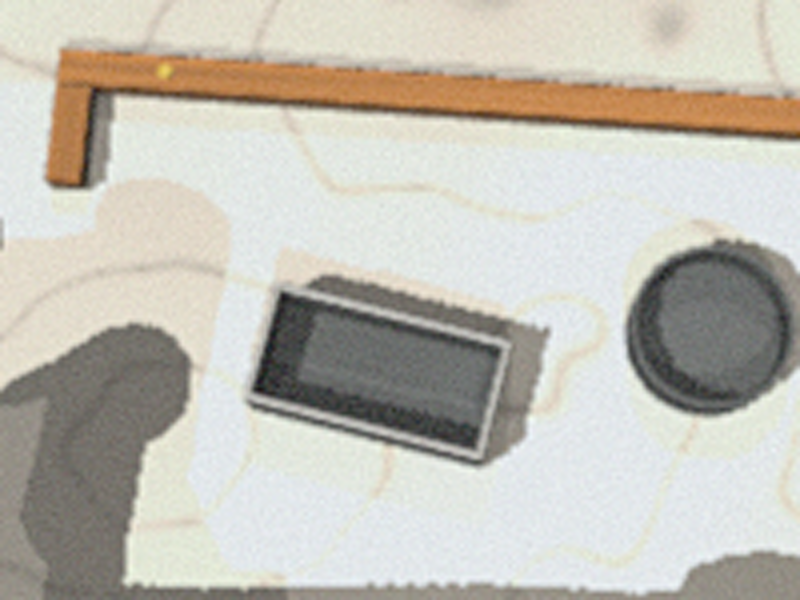

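```bash
python3 - <<'E'
from h import *
import pickle
c=pickle.load(open("top.pkl","rb"))
img=c["img"];hsv=cv2.cvtColor(img,cv2.COLOR_RGB2HSV)
R=cv2.Rodrigues(np.float64(c["rvec"]))[0];print("cam",-R.T@np.float64(c["tvec"]).ravel())
f=lambda q:np.float64(q)/4+[205-.375,110-.375]
L=p2w(c,f([[281,286],[510,340],[478,458],[249,402]]),.05)
print("loaf",L.round(4).tolist(),L.mean(0),[np.linalg.norm(L[i]-L[i-1]).round(4) for i in range(4)])
d=(L[0]-L[1]+L[3]-L[2]);print("loaf yaw deg (long y axis)",np.degrees(np.arctan2(-d[0],d[1])))
print("cake",p2w(c,f([[712,326]]),.04), p2w(c,f([[632,326],[793,326]]),.04))
# guide: orange mask; back top edge per column
m=((hsv[...,0]<20)&(hsv[...,1]>110)&(hsv[...,2]>60)).astype(np.uint8);m[:118]=0;m[160:]=0;m[:,:212]=0;m[:,455:]=0
P=[]
for u in range(240,440,4):
    v=np.where(m[:,u])[0]; P.append([u,v.min()-.5])
W=p2w(c,P,.024)
a,b=np.polyfit(W[:,1],W[:,0],1);print("back edge x=%.4f*y+%.4f"%(a,b),"resid",np.abs(W[:,0]-a*W[:,1]-b).max())
yaw=np.arctan(-a);print("yaw",yaw)
ys,xs=np.where(m);print("extents",xs.min(),xs.max(),ys.min(),ys.max())
print("inner corner click",p2w(c,f([[92,88]]),.024),"outer corner",p2w(c,f([[62,50]]),.024),"leg end inner",p2w(c,f([[83,185]]),.024))
print("bodies cutter,brush,jar",p2w(c,[[188,238],[466,172],[463,244],[175,173]],.03).round(3).tolist())
E
```

```text
cam [0.28752528 0.01760042 1.1575918 ]
loaf [[0.5322, 0.1321, 0.05], [0.4952, -0.018, 0.05], [0.4178, 0.0035, 0.05], [0.4552, 0.1519, 0.05]] [0.47511775 0.0673643  0.05      ] [np.float64(0.0795), np.float64(0.1546), np.float64(0.0803), np.float64(0.1531)]
loaf yaw deg (long y axis) -13.994938304094967
cake [[ 0.5057033  -0.15184237  0.04      ]] [[ 0.50601474 -0.09903109  0.04      ]
 [ 0.50538803 -0.2053042   0.04      ]]
back edge x=0.0765*y+0.6841 resid 0.0019242032170296852
yaw -0.07636300663479181
extents 217 445 123 155
inner corner click [[0.67797727 0.26639132 0.024     ]] outer corner [[0.70551207 0.28796808 0.024     ]] leg end inner [[0.60905799 0.27033889 0.024     ]]
bodies cutter,brush,jar [[0.386, 0.36, 0.03], [0.559, -0.379, 0.03], [0.366, -0.358, 0.03], [0.561, 0.403, 0.03]]
```

Call:
{"name": "move_arm", "arguments": {"series": [{"grip":1,"xyz":[321,387,100],"angular":[0,0,-0.377]},{"grip":1,"xyz":[321,387,100],"angular":[0,0,-0.377]},{"grip":1,"xyz":[321,387,100],"angular":[0,0,-0.377]},{"grip":1,"xyz":[321,387,100],"angular":[0,0,-0.377]},{"grip":1,"xyz":[321,387,100],"angular":[0,0,-0.377]},{"grip":1,"xyz":[321,387,100],"angular":[0,0,-0.377]},{"grip":1,"xyz":[321,387,100],"angular":[0,0,-0.377]},{"grip":1,"xyz":[321,387,100],"angular":[0,0,-0.377]},{"grip":1,"xyz":[321,387,100],"angular":[0,0,-0.377]},{"grip":1,"xyz":[321,387,100],"angular":[0,0,-0.377]}]}}

```text
time_s: 1.1
tcp_pos: [0.3897, 0.0833, 0.1498]
ee_rot: [[0.997, -0.076, 0.0], [-0.076, -0.997, 0.0], [0.0, -0.0, -1.0]]
wrist_force: [1.3, 0.7, -0.3]
gripper_width: 1.0
gripper_force: 0.0
```

Call:
{"name": "move_arm", "arguments": {"series": [{"grip":1,"xyz":[0,0,0],"angular":[0,0,0]},{"grip":1,"xyz":[0,0,40],"angular":[0,0,0]},{"grip":1,"xyz":[0,0,80],"angular":[0,0,0]},{"grip":1,"xyz":[0,0,108],"angular":[0,0,0]},{"grip":1,"xyz":[0,0,108],"angular":[0,0,0]},{"grip":1,"xyz":[0,0,108],"angular":[0,0,0]}]}}

```text
time_s: 1.7
tcp_pos: [0.3901, 0.0857, 0.0422]
ee_rot: [[0.997, -0.076, -0.0], [-0.076, -0.997, -0.001], [-0.0, 0.001, -1.0]]
wrist_force: [0.8, -0.2, 0.2]
gripper_width: 0.996
gripper_force: 0.0
```

Call:
{"name": "move_arm", "arguments": {"series": [{"grip":1,"xyz":[5,12,2],"angular":[0,0,0]},{"grip":1,"xyz":[12,12,2],"angular":[0,0,0]},{"grip":1,"xyz":[18,12,2],"angular":[0,0,0]},{"grip":1,"xyz":[24,12,2],"angular":[0,0,0]},{"grip":1,"xyz":[30,12,2],"angular":[0,0,0]},{"grip":1,"xyz":[37,12,2],"angular":[0,0,0]},{"grip":1,"xyz":[44,12,2],"angular":[0,0,0]},{"grip":1,"xyz":[51,12,2],"angular":[0,0,0]},{"grip":1,"xyz":[58,12,2],"angular":[0,0,0]},{"grip":1,"xyz":[65,12,2],"angular":[0,0,0]}]}}

```text
time_s: 2.7
tcp_pos: [0.4543, 0.0683, 0.0398]
ee_rot: [[0.997, -0.077, -0.0], [-0.077, -0.997, -0.0], [-0.0, 0.0, -1.0]]
wrist_force: [-0.8, 0.6, -1.6]
gripper_width: 1.001
gripper_force: 1.0
```

Call:
{"name": "move_arm", "arguments": {"series": [{"grip":1,"xyz":[7,0,0],"angular":[0,0,0]},{"grip":1,"xyz":[14,0,0],"angular":[0,0,0]},{"grip":1,"xyz":[21,0,0],"angular":[0,0,0]},{"grip":1,"xyz":[28,0,0],"angular":[0,0,0]},{"grip":1,"xyz":[35,0,0],"angular":[0,0,0]},{"grip":1,"xyz":[42,0,0],"angular":[0,0,0]},{"grip":1,"xyz":[49,0,0],"angular":[0,0,0]},{"grip":1,"xyz":[56,0,0],"angular":[0,0,0]},{"grip":1,"xyz":[63,0,0],"angular":[0,0,0]},{"grip":1,"xyz":[70,0,0],"angular":[0,0,0]}]}}

```text
time_s: 3.7
tcp_pos: [0.5241, 0.0629, 0.04]
ee_rot: [[0.997, -0.077, -0.0], [-0.077, -0.997, -0.0], [-0.0, 0.0, -1.0]]
wrist_force: [-1.7, 0.3, -1.9]
gripper_width: 0.997
gripper_force: 0.9
```

```bash
python3 - <<'E'
from h import *
s=r.sense();c=r.capture("top");i=cv2.convertScaleAbs(c["img"][110:260,205:405,::-1],alpha=1.6,beta=20)
cv2.imwrite("pics/crop1.png",cv2.resize(i,None,fx=4,fy=4,interpolation=cv2.INTER_CUBIC));print(s["tcp_pos"],s["wrist_force"])
E
```

```text
[0.52413502 0.06286304 0.04000071] [-1.70253234  0.31133708 -1.88915327]
```

View pics/crop1.png

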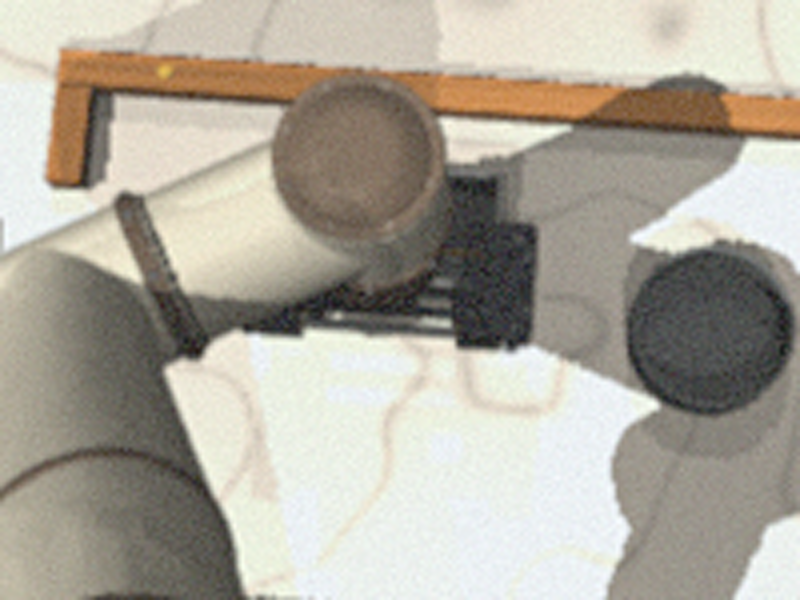

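The arm hides most of the loaf tin. Its right end shows near crop (500,180), moving squarely with the fingers, so I'll push on to the rail.

Call:
{"name": "move_arm", "arguments": {"series": [{"grip":1,"xyz":[7,0,0],"angular":[0,0,0]},{"grip":1,"xyz":[14,0,0],"angular":[0,0,0]},{"grip":1,"xyz":[21,0,0],"angular":[0,0,0]},{"grip":1,"xyz":[28,0,0],"angular":[0,0,0]},{"grip":1,"xyz":[35,0,0],"angular":[0,0,0]},{"grip":1,"xyz":[40,0,0],"angular":[0,0,0]},{"grip":1,"xyz":[44,0,0],"angular":[0,0,0]},{"grip":1,"xyz":[46,0,0],"angular":[0,0,0]}]}}

```text
time_s: 4.55
tcp_pos: [0.5698, 0.0594, 0.0401]
ee_rot: [[0.997, -0.077, 0.0], [-0.077, -0.997, 0.0], [0.0, -0.0, -1.0]]
wrist_force: [-4.8, 0.2, 2.5]
gripper_width: 1.001
gripper_force: 1.9
```

Call:
{"name": "move_arm", "arguments": {"series": [{"grip":1,"xyz":[2,0,0],"angular":[0,0,0]},{"grip":1,"xyz":[3,0,0],"angular":[0,0,0]},{"grip":1,"xyz":[4,0,0],"angular":[0,0,0]},{"grip":1,"xyz":[4,0,0],"angular":[0,0,0]}]}}

```text
time_s: 4.95
tcp_pos: [0.5732, 0.0591, 0.0401]
ee_rot: [[0.997, -0.077, -0.0], [-0.077, -0.997, -0.0], [-0.0, 0.0, -1.0]]
wrist_force: [-4.2, 0.3, 2.2]
gripper_width: 1.002
gripper_force: 2.0
```

Call:
{"name": "move_arm", "arguments": {"series": [{"grip":1,"xyz":[1,0,0],"angular":[0,0,0]},{"grip":1,"xyz":[2,0,0],"angular":[0,0,0]},{"grip":1,"xyz":[3,0,0],"angular":[0,0,0]},{"grip":1,"xyz":[4,0,0],"angular":[0,0,0]},{"grip":1,"xyz":[4,0,0],"angular":[0,0,0]}]}}

```text
time_s: 5.45
tcp_pos: [0.5733, 0.0587, 0.0394]
ee_rot: [[0.997, -0.078, -0.009], [-0.078, -0.997, -0.001], [-0.009, 0.002, -1.0]]
wrist_force: [-11.7, 4.0, 8.1]
gripper_width: 1.0
gripper_force: 6.4
```

Call:
{"name": "move_arm", "arguments": {"series": [{"grip":1,"xyz":[-15,0,0],"angular":[0,0,0]},{"grip":1,"xyz":[-30,0,0],"angular":[0,0,0]},{"grip":0.5,"xyz":[-30,0,-40],"angular":[0,0,0]},{"grip":0,"xyz":[-30,0,-80],"angular":[0,0,0]},{"grip":0,"xyz":[-30,40,-80],"angular":[0,0,0]},{"grip":0,"xyz":[-10,80,-80],"angular":[0,0,0]},{"grip":0,"xyz":[20,119,-80],"angular":[0,0,0]},{"grip":0,"xyz":[46,119,-80],"angular":[0,0,0]},{"grip":0,"xyz":[46,119,-80],"angular":[0,0,0]},{"grip":0,"xyz":[46,119,-80],"angular":[0,0,0]}]}}

```text
time_s: 6.45
tcp_pos: [0.6151, -0.0637, 0.1197]
ee_rot: [[0.997, -0.077, 0.002], [-0.077, -0.997, 0.0], [0.002, -0.0, -1.0]]
wrist_force: [0.1, -0.4, -0.3]
gripper_width: 0.361
gripper_force: 0.0
```

```bash
python3 - <<'E'
from h import *
s=r.sense();print(s["tcp_pos"],s["wrist_force"],s["gripper_width"])
for n in("top","scene"):
    c=r.capture(n);cv2.imwrite(f"pics/{n}2.png",c["img"][:,:,::-1])
    if n=="top": i=c["img"][110:260,205:405]
    else: i=c["img"][140:290,180:480]
    i=cv2.convertScaleAbs(i[:,:,::-1],alpha=1.6,beta=20)
    if n=="top":a=cv2.resize(i,(400,300),interpolation=cv2.INTER_CUBIC)
    else:b=cv2.resize(i,(600,300),interpolation=cv2.INTER_CUBIC)
a=cv2.copyMakeBorder(a,0,0,0,200,cv2.BORDER_CONSTANT)
cv2.imwrite("pics/both2.png",np.vstack([a,b]))
E
```

```text
[ 0.61509824 -0.06366838  0.11971663] [ 0.07017686 -0.37492162 -0.3364622 ] 0.36072940172204415
```

View pics/both2.png

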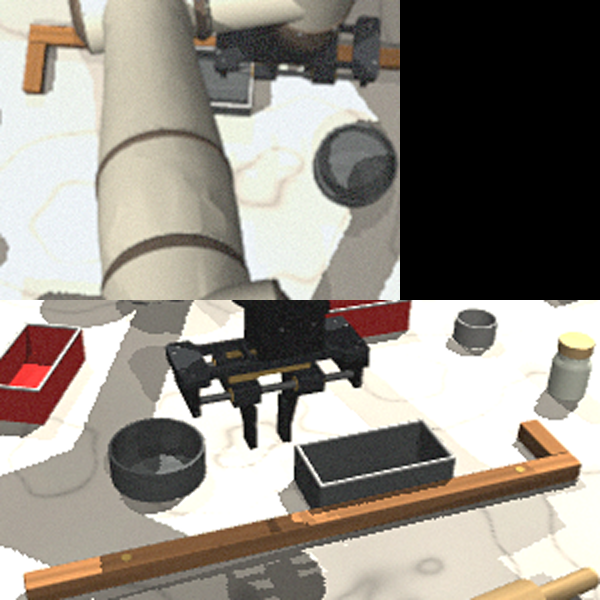

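The loaf tin is flush against the rail, with its right-end rim corner at top pixel (330,166). The fingers are in the gap between the two tins. Next I'll close, descend and push left.

Call:
{"name": "move_arm", "arguments": {"series": [{"grip":0,"xyz":[0,0,0],"angular":[0,0,0]},{"grip":0,"xyz":[0,0,0],"angular":[0,0,0]},{"grip":0,"xyz":[0,0,0],"angular":[0,0,0]},{"grip":0,"xyz":[0,0,30],"angular":[0,0,0]},{"grip":0,"xyz":[0,0,60],"angular":[0,0,0]},{"grip":0,"xyz":[0,0,81],"angular":[0,0,0]},{"grip":0,"xyz":[0,0,81],"angular":[0,0,0]},{"grip":0,"xyz":[0,-8,81],"angular":[0,0,0]},{"grip":0,"xyz":[0,-16,81],"angular":[0,0,0]},{"grip":0,"xyz":[0,-24,81],"angular":[0,0,0]}]}}

```text
time_s: 7.55
tcp_pos: [0.6171, -0.0384, 0.0407]
ee_rot: [[0.997, -0.076, 0.003], [-0.076, -0.997, 0.0], [0.003, -0.001, -1.0]]
wrist_force: [-0.3, -0.5, 0.0]
gripper_width: 0.008
gripper_force: 0.0
```

Call:
{"name": "move_arm", "arguments": {"series": [{"grip":0,"xyz":[0,-6,0],"angular":[0,0,0]},{"grip":0,"xyz":[0,-12,0],"angular":[0,0,0]},{"grip":0,"xyz":[0,-18,0],"angular":[0,0,0]},{"grip":0,"xyz":[0,-24,0],"angular":[0,0,0]},{"grip":0,"xyz":[0,-30,0],"angular":[0,0,0]},{"grip":0,"xyz":[0,-36,0],"angular":[0,0,0]},{"grip":0,"xyz":[0,-42,0],"angular":[0,0,0]},{"grip":0,"xyz":[0,-48,0],"angular":[0,0,0]},{"grip":0,"xyz":[0,-54,0],"angular":[0,0,0]},{"grip":0,"xyz":[0,-60,0],"angular":[0,0,0]}]}}

```text
time_s: 8.55
tcp_pos: [0.621, 0.0201, 0.0398]
ee_rot: [[0.997, -0.077, 0.001], [-0.077, -0.997, -0.001], [0.001, 0.001, -1.0]]
wrist_force: [0.1, -5.8, 6.0]
gripper_width: 0.007
gripper_force: 3.2
```

Call:
{"name": "move_arm", "arguments": {"series": [{"grip":0,"xyz":[0,-6,0],"angular":[0,0,0]},{"grip":0,"xyz":[0,-12,0],"angular":[0,0,0]},{"grip":0,"xyz":[0,-18,0],"angular":[0,0,0]},{"grip":0,"xyz":[0,-24,0],"angular":[0,0,0]},{"grip":0,"xyz":[0,-30,0],"angular":[0,0,0]},{"grip":0,"xyz":[0,-36,0],"angular":[0,0,0]},{"grip":0,"xyz":[0,-42,0],"angular":[0,0,0]},{"grip":0,"xyz":[0,-48,0],"angular":[0,0,0]},{"grip":0,"xyz":[0,-54,0],"angular":[0,0,0]},{"grip":0,"xyz":[0,-60,0],"angular":[0,0,0]}]}}

```text
time_s: 9.55
tcp_pos: [0.6254, 0.0798, 0.0398]
ee_rot: [[0.997, -0.077, 0.0], [-0.077, -0.997, -0.001], [0.0, 0.001, -1.0]]
wrist_force: [-0.3, -5.6, 6.5]
gripper_width: 0.005
gripper_force: 3.3
```

Call:
{"name": "move_arm", "arguments": {"series": [{"grip":0,"xyz":[0,-5,0],"angular":[0,0,0]},{"grip":0,"xyz":[0,-9,0],"angular":[0,0,0]},{"grip":0,"xyz":[0,-12,0],"angular":[0,0,0]},{"grip":0,"xyz":[0,-14,0],"angular":[0,0,0]},{"grip":0,"xyz":[0,-16,0],"angular":[0,0,0]},{"grip":0,"xyz":[0,-16,0],"angular":[0,0,0]}]}}

```text
time_s: 10.15
tcp_pos: [0.6266, 0.096, 0.0397]
ee_rot: [[0.997, -0.077, 0.0], [-0.077, -0.997, -0.0], [0.0, 0.0, -1.0]]
wrist_force: [-0.5, -4.2, 4.3]
gripper_width: 0.006
gripper_force: 2.6
```

Call:
{"name": "move_arm", "arguments": {"series": [{"grip":0,"xyz":[0,-1,0],"angular":[0,0,0]},{"grip":0,"xyz":[0,-2,0],"angular":[0,0,0]},{"grip":0,"xyz":[0,-3,0],"angular":[0,0,0]},{"grip":0,"xyz":[0,-3,0],"angular":[0,0,0]}]}}

```text
time_s: 10.55
tcp_pos: [0.6267, 0.0984, 0.0397]
ee_rot: [[0.997, -0.077, -0.0], [-0.077, -0.997, -0.001], [-0.0, 0.001, -1.0]]
wrist_force: [-0.3, -5.9, 6.0]
gripper_width: 0.004
gripper_force: 3.4
```

Not against the leg yet; I'll keep creeping.

Call:
{"name": "move_arm", "arguments": {"series": [{"grip":0,"xyz":[0,-1,0],"angular":[0,0,0]},{"grip":0,"xyz":[0,-2,0],"angular":[0,0,0]},{"grip":0,"xyz":[0,-3,0],"angular":[0,0,0]},{"grip":0,"xyz":[0,-3,0],"angular":[0,0,0]}]}}

```text
time_s: 10.95
tcp_pos: [0.6266, 0.0987, 0.0397]
ee_rot: [[0.997, -0.078, -0.002], [-0.078, -0.997, -0.004], [-0.002, 0.004, -1.0]]
wrist_force: [0.5, -14.4, 6.6]
gripper_width: 0.005
gripper_force: 7.7
```

Call:
{"name": "move_arm", "arguments": {"series": [{"grip":0,"xyz":[0,-1,0],"angular":[0,0,0]},{"grip":0,"xyz":[0,-2,0],"angular":[0,0,0]},{"grip":0,"xyz":[0,-3,0],"angular":[0,0,0]},{"grip":0,"xyz":[0,-3,0],"angular":[0,0,0]}]}}

```text
time_s: 11.35
tcp_pos: [0.6265, 0.0989, 0.0398]
ee_rot: [[0.997, -0.078, -0.004], [-0.078, -0.997, -0.007], [-0.004, 0.008, -1.0]]
wrist_force: [3.4, -22.8, 7.3]
gripper_width: 0.008
gripper_force: 12.0
```

Call:
{"name": "move_arm", "arguments": {"series": [{"grip":0,"xyz":[0,10,0],"angular":[0,0,0]},{"grip":0,"xyz":[0,25,0],"angular":[0,0,0]},{"grip":0,"xyz":[0,25,-40],"angular":[0,0,0]},{"grip":0,"xyz":[0,25,-80],"angular":[0,0,0]},{"grip":1,"xyz":[-45,25,-80],"angular":[0,0,0]},{"grip":1,"xyz":[-90,0,-80],"angular":[0,0,0]},{"grip":1,"xyz":[-90,-45,-80],"angular":[0,0,0]},{"grip":1,"xyz":[-90,-84,-80],"angular":[0,0,0]},{"grip":1,"xyz":[-90,-84,-80],"angular":[0,0,0]},{"grip":1,"xyz":[-90,-84,-80],"angular":[0,0,0]}]}}

```text
time_s: 12.35
tcp_pos: [0.5431, 0.197, 0.1185]
ee_rot: [[0.997, -0.075, -0.001], [-0.075, -0.997, 0.0], [-0.001, -0.0, -1.0]]
wrist_force: [0.2, -0.6, 0.1]
gripper_width: 0.465
gripper_force: 0.0
```

Call:
{"name": "move_arm", "arguments": {"series": [{"grip":1,"xyz":[0,0,0],"angular":[0,0,0]},{"grip":1,"xyz":[0,0,0],"angular":[0,0,0]},{"grip":1,"xyz":[0,0,40],"angular":[0,0,0]},{"grip":1,"xyz":[0,0,80],"angular":[0,0,0]},{"grip":1,"xyz":[0,0,80],"angular":[0,0,0]},{"grip":1,"xyz":[8,0,80],"angular":[0,0,0]},{"grip":1,"xyz":[16,0,80],"angular":[0,0,0]},{"grip":1,"xyz":[24,0,80],"angular":[0,0,0]},{"grip":1,"xyz":[32,0,80],"angular":[0,0,0]},{"grip":1,"xyz":[36,0,80],"angular":[0,0,0]}]}}

```text
time_s: 13.35
tcp_pos: [0.5813, 0.1932, 0.0401]
ee_rot: [[0.997, -0.077, 0.002], [-0.077, -0.997, 0.001], [0.002, -0.001, -1.0]]
wrist_force: [-0.3, 0.8, 0.6]
gripper_width: 0.999
gripper_force: 0.0
```

Call:
{"name": "move_arm", "arguments": {"series": [{"grip":1,"xyz":[2,0,0],"angular":[0,0,0]},{"grip":1,"xyz":[4,0,0],"angular":[0,0,0]},{"grip":1,"xyz":[6,0,0],"angular":[0,0,0]},{"grip":1,"xyz":[8,0,0],"angular":[0,0,0]},{"grip":1,"xyz":[8,0,0],"angular":[0,0,0]}]}}

```text
time_s: 13.85
tcp_pos: [0.5837, 0.1921, 0.0385]
ee_rot: [[0.997, -0.077, -0.008], [-0.078, -0.997, -0.002], [-0.008, 0.003, -1.0]]
wrist_force: [-10.8, 3.7, 5.4]
gripper_width: 1.002
gripper_force: 5.3
```

Call:
{"name": "move_arm", "arguments": {"series": [{"grip":1,"xyz":[-15,0,0],"angular":[0,0,0]},{"grip":1,"xyz":[-40,0,0],"angular":[0,0,0]},{"grip":1,"xyz":[-40,0,-40],"angular":[0,0,0]},{"grip":0.5,"xyz":[-60,20,-80],"angular":[0,0,0]},{"grip":0.5,"xyz":[-90,60,-80],"angular":[0,0,0]},{"grip":0.5,"xyz":[-115,100,-80],"angular":[0,0,0]},{"grip":0.5,"xyz":[-135,145,-80],"angular":[0,0,0]},{"grip":0.5,"xyz":[-150,190,-80],"angular":[0,0,0]},{"grip":0.5,"xyz":[-151,240,-80],"angular":[0,0,0]},{"grip":0.5,"xyz":[-151,290,-80],"angular":[0,0,0]}]}}

```text
time_s: 14.85
tcp_pos: [0.4141, -0.0865, 0.1196]
ee_rot: [[0.997, -0.074, 0.001], [-0.074, -0.997, 0.0], [0.001, -0.0, -1.0]]
wrist_force: [1.3, -0.0, 0.7]
gripper_width: 0.521
gripper_force: 0.0
```

Call:
{"name": "move_arm", "arguments": {"series": [{"grip":0.5,"xyz":[0,40,0],"angular":[0,0,0]},{"grip":0.5,"xyz":[0,61,0],"angular":[0,0,0]},{"grip":0.5,"xyz":[0,61,0],"angular":[0,0,0]},{"grip":0.5,"xyz":[0,61,0],"angular":[0,0,0]}]}}

```text
time_s: 15.25
tcp_pos: [0.4101, -0.1461, 0.119]
ee_rot: [[0.997, -0.078, 0.0], [-0.078, -0.997, 0.0], [0.0, -0.0, -1.0]]
wrist_force: [-0.8, -0.5, 0.4]
gripper_width: 0.502
gripper_force: 0.0
```

```bash
python3 - <<'E'
from h import *
s=r.sense();print(s["tcp_pos"],s["gripper_width"])
c=r.capture("top");i=cv2.convertScaleAbs(c["img"][110:260,205:405,::-1],alpha=1.6,beta=20)
cv2.imwrite("pics/crop3.png",cv2.resize(i,None,fx=4,fy=4,interpolation=cv2.INTER_CUBIC))
E
```

```text
[ 0.41005438 -0.14613318  0.11904419] 0.5017626884672786
```

View pics/crop3.png

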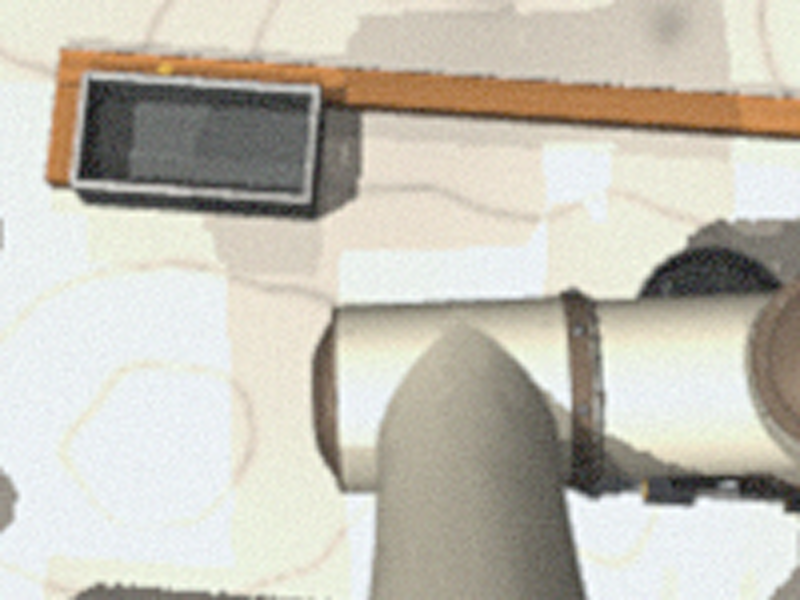

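The loaf tin sits snug in the corner, with its rim spanning crop (75,75) to (320,200). The cake tin hasn't moved, and the fingers are centred behind it, so I'll push it to the rail.

Call:
{"name": "move_arm", "arguments": {"series": [{"grip":0.5,"xyz":[0,0,40],"angular":[0,0,0]},{"grip":0.5,"xyz":[0,0,81],"angular":[0,0,0]},{"grip":0.5,"xyz":[0,0,81],"angular":[0,0,0]},{"grip":0.5,"xyz":[8,0,81],"angular":[0,0,0]},{"grip":0.5,"xyz":[16,0,81],"angular":[0,0,0]},{"grip":0.5,"xyz":[22,0,81],"angular":[0,0,0]},{"grip":0.5,"xyz":[28,0,81],"angular":[0,0,0]},{"grip":0.5,"xyz":[34,0,81],"angular":[0,0,0]},{"grip":0.5,"xyz":[40,0,81],"angular":[0,0,0]},{"grip":0.5,"xyz":[46,0,81],"angular":[0,0,0]}]}}

```text
time_s: 16.3
tcp_pos: [0.4555, -0.1496, 0.038]
ee_rot: [[0.997, -0.077, -0.002], [-0.077, -0.997, 0.0], [-0.002, 0.0, -1.0]]
wrist_force: [-3.0, 0.6, 0.8]
gripper_width: 0.498
gripper_force: 1.4
```

Call:
{"name": "move_arm", "arguments": {"series": [{"grip":0.5,"xyz":[7,0,0],"angular":[0,0,0]},{"grip":0.5,"xyz":[14,0,0],"angular":[0,0,0]},{"grip":0.5,"xyz":[21,0,0],"angular":[0,0,0]},{"grip":0.5,"xyz":[28,0,0],"angular":[0,0,0]},{"grip":0.5,"xyz":[35,0,0],"angular":[0,0,0]},{"grip":0.5,"xyz":[42,0,0],"angular":[0,0,0]},{"grip":0.5,"xyz":[49,0,0],"angular":[0,0,0]},{"grip":0.5,"xyz":[56,0,0],"angular":[0,0,0]},{"grip":0.5,"xyz":[63,0,0],"angular":[0,0,0]},{"grip":0.5,"xyz":[68,0,0],"angular":[0,0,0]}]}}

```text
time_s: 17.3
tcp_pos: [0.5248, -0.1548, 0.038]
ee_rot: [[0.997, -0.077, 0.001], [-0.077, -0.997, -0.0], [0.001, 0.0, -1.0]]
wrist_force: [-1.9, 1.0, -0.1]
gripper_width: 0.498
gripper_force: 1.0
```

Call:
{"name": "move_arm", "arguments": {"series": [{"grip":0.5,"xyz":[2,0,0],"angular":[0,0,0]},{"grip":0.5,"xyz":[4,0,0],"angular":[0,0,0]},{"grip":0.5,"xyz":[6,0,0],"angular":[0,0,0]},{"grip":0.5,"xyz":[8,0,0],"angular":[0,0,0]},{"grip":0.5,"xyz":[8,0,0],"angular":[0,0,0]}]}}

```text
time_s: 17.8
tcp_pos: [0.5324, -0.1554, 0.038]
ee_rot: [[0.997, -0.077, 0.001], [-0.077, -0.997, -0.0], [0.001, -0.0, -1.0]]
wrist_force: [-0.5, -0.9, 0.6]
gripper_width: 0.502
gripper_force: 0.4
```

Call:
{"name": "move_arm", "arguments": {"series": [{"grip":0.5,"xyz":[1,0,0],"angular":[0,0,0]},{"grip":0.5,"xyz":[2,0,0],"angular":[0,0,0]},{"grip":0.5,"xyz":[3,0,0],"angular":[0,0,0]},{"grip":0.5,"xyz":[4,0,0],"angular":[0,0,0]},{"grip":0.5,"xyz":[4,0,0],"angular":[0,0,0]}]}}

```text
time_s: 18.3
tcp_pos: [0.533, -0.1555, 0.0378]
ee_rot: [[0.997, -0.077, -0.006], [-0.077, -0.997, 0.001], [-0.006, -0.0, -1.0]]
wrist_force: [-6.9, 2.2, 5.6]
gripper_width: 0.503
gripper_force: 3.9
```

Contact with the rail. I'll back off, clear the view and check.

Call:
{"name": "move_arm", "arguments": {"series": [{"grip":0.5,"xyz":[-10,0,0],"angular":[0,0,0]},{"grip":0.5,"xyz":[-40,0,0],"angular":[0,0,0]},{"grip":0.5,"xyz":[-70,0,-20],"angular":[0,0,0]},{"grip":0.5,"xyz":[-100,0,-60],"angular":[0,0,0]},{"grip":0.5,"xyz":[-125,0,-100],"angular":[0,0,0]},{"grip":0.5,"xyz":[-125,0,-100],"angular":[0,0,0]},{"grip":0.5,"xyz":[-125,0,-100],"angular":[0,0,0]}]}}

```text
time_s: 19.0
tcp_pos: [0.4123, -0.146, 0.1395]
ee_rot: [[0.997, -0.077, 0.006], [-0.077, -0.997, 0.0], [0.006, -0.001, -1.0]]
wrist_force: [0.8, -0.7, 0.4]
gripper_width: 0.508
gripper_force: 0.0
```

```bash
python3 - <<'E'
from h import *
c=r.capture("top");i=cv2.convertScaleAbs(c["img"][:,:,::-1],alpha=1.4,beta=10)
th=-.0764;o=np.array([.679,.267]);G=np.array([[np.cos(th),-np.sin(th)],[np.sin(th),np.cos(th)]])
i=cv2.resize(i[110:260,160:480],None,fx=2.5,fy=2.5,interpolation=cv2.INTER_CUBIC)
def dr(P,z,col):
    p=w2p(c,np.c_[np.array(P)@G.T+o,np.full(len(P),z)]);cv2.polylines(i,[np.int32((p+.5-[160,110])*2.5)],True,col,1)
dr([[0,0],[0,-.16],[-.08,-.16],[-.08,0]],.05,(0,0,255))
t=np.linspace(0,2*np.pi,60);dr(np.c_[-.055+.055*np.cos(t),-.434+.055*np.sin(t)],.04,(0,0,255))
cv2.imwrite("pics/fin.png",i)
E
```

```text
(no output)
```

View pics/fin.png

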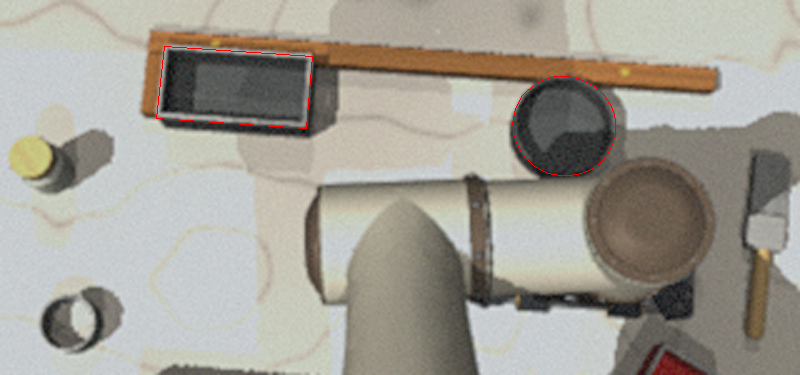

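Both tins line up with the predicted target outlines: the loaf rim spans (158,47) to (312,128) and the cake tin is centred at (564,126). The cutter, brush and jar are undisturbed, so I'll hand in.

```bash
python3 -c "
from station import r
print(r.finish_job())"
```

```text
the job is handed in; nothing more can be done
None
```

Job handed in at about 19 s: the final top view shows the loaf tin in the guide's corner, the round tin against the rail to its right, and the cutter, brush and jar where they started; no verdict was returned.

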